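# Flip the status flag of the rejected coupler

## Task

The rusty half coupler in the inspection stand has failed its check. Using only your fingertips, gently flip the status flag straight in front of it right over its pivot towards the couplers (press its tail, push the paddle over), until it lies flat the other way with its crossed face up. Lift or carry nothing, and leave the other two flags, the couplers and the loose things as they are.

Things in the scene. Friction and masses are not known exactly. Their poses are not given: they have to be found in the camera images.
- stand: Fixed steel stand, base plate 10 mm thick. Origin on the table under the middle flag's pivot; x axis away from the robot, from flags to couplers; y axis along the row of flags (to the left) and along the pivots. Base x = -60..260, y = +-170 mm. A bed (x = 115..235, top at 30 mm) has 3 notches at y = -100, 0, 100 between 30 mm teeth. Couplers rise to 90 mm above the table, no nearer than 95 mm to the pivot line.
- flag_right (a joint): Angle of the right status flag, rad. 0: paddle level, pointing to the robot (stand -x), ring face up; grows as it swings up and over towards the couplers; pi/2: paddle upright, tail straight down; pi: level on the couplers' side, crossed face up (end stop). Starts at 0 to 0.3. Stiff pivot: stays where it is left, takes 0.03 to 0.05 N m to turn.
- flag_right_pivot (a point): Centre of the right flag's pivot, 85 mm above the table. Flag: flat strip 4 mm thick through the pivot: paddle 40 mm wide, 75 mm long from the pivot; opposite it a tail 22 mm wide, 44 mm long: pressed down, it raises the paddle. Posts beside it (23 mm off its middle, within 9 mm of the pivot line, 93 mm high), stop arms under it within 10 mm of the pivot line; else open below.
- flag_right_edge (a point): Middle of the free edge of the right flag's paddle, 75 mm from the pivot; moves with it.
- notch_right (a point): Centre of the floor of the right notch, 175 mm straight behind the right flag's pivot, which is the flag of this notch; 30 mm above the table.
- flag_middle (a joint): Angle of the middle status flag, rad. 0: paddle level, pointing to the robot (stand -x), ring face up; grows as it swings up and over towards the couplers; pi/2: paddle upright, tail straight down; pi: level on the couplers' side, crossed face up (end stop). Starts at 0 to 0.3. Stiff pivot: stays where it is left, takes 0.03 to 0.05 N m to turn.
- flag_middle_pivot (a point): Centre of the middle flag's pivot, 85 mm above the table. Flag: flat strip 4 mm thick through the pivot: paddle 40 mm wide, 75 mm long from the pivot; opposite it a tail 22 mm wide, 44 mm long: pressed down, it raises the paddle. Posts beside it (23 mm off its middle, within 9 mm of the pivot line, 93 mm high), stop arms under it within 10 mm of the pivot line; else open below.
- flag_middle_edge (a point): Middle of the free edge of the middle flag's paddle, 75 mm from the pivot; moves with it.
- notch_middle (a point): Centre of the floor of the middle notch, 175 mm straight behind the middle flag's pivot, which is the flag of this notch; 30 mm above the table.
- flag_left (a joint): Angle of the left status flag, rad. 0: paddle level, pointing to the robot (stand -x), ring face up; grows as it swings up and over towards the couplers; pi/2: paddle upright, tail straight down; pi: level on the couplers' side, crossed face up (end stop). Starts at 0 to 0.3. Stiff pivot: stays where it is left, takes 0.03 to 0.05 N m to turn.
- flag_left_pivot (a point): Centre of the left flag's pivot, 85 mm above the table. Flag: flat strip 4 mm thick through the pivot: paddle 40 mm wide, 75 mm long from the pivot; opposite it a tail 22 mm wide, 44 mm long: pressed down, it raises the paddle. Posts beside it (23 mm off its middle, within 9 mm of the pivot line, 93 mm high), stop arms under it within 10 mm of the pivot line; else open below.
- flag_left_edge (a point): Middle of the free edge of the left flag's paddle, 75 mm from the pivot; moves with it.
- notch_left (a point): Centre of the floor of the left notch, 175 mm straight behind the left flag's pivot, which is the flag of this notch; 30 mm above the table.
- half_coupler: Half coupler, rusty: a single clamp ring 58 mm across and 40 mm high, bore upright, with bolted lugs towards the robot and a short stud behind; 100 mm long, 44 mm high. Loose, 0.55 kg, rests in one of the three notches (which one varies). Origin: middle of its underside.
- double_coupler_1: Zinc double coupler: two clamp rings 58 mm across joined with crossed axes, 140 mm long, 60 mm high, loose, 0.95 kg, resting in a notch. Origin: middle of its underside.
- double_coupler_2: Zinc double coupler: two clamp rings 58 mm across joined with crossed axes, 140 mm long, 60 mm high, loose, 0.95 kg, resting in a notch. Origin: middle of its underside.
- washer_block: Grey nylon washer block 36 x 34 x 20 mm with a hole, loose on the stand's base plate between two flags. Origin: middle of its underside.
- plain_nut: Hexagon nut, 33 mm across, 14 mm high, loose on the stand's base plate between two flags. Origin: middle of its underside.
- depth_gauge: Brass depth gauge, 150 mm rod with a 70 mm crossbar, 12 mm high, lying loose on the table. Origin: under the crossbar.
- spanner: Steel spanner 190 mm long, lying loose on the table. Origin near its middle.
- bolt_tub: Open grey tub, 84 mm across, 65 mm high, loose on the table. Origin: middle of its underside.
- wire_brush: Wire brush with wooden handle, 180 mm long, lying loose on the table. Origin near its middle.

How it is judged:
At the end, for the whole second after the job is handed in: The flag in front of the half coupler stands at 2.97 rad or more (within 10 degrees of flat on the couplers' side) and at rest; the free edges of the other two flags are within 20 mm of where they started; couplers and all loose things are within 20 mm of their places (((horizontal distance between half_coupler and notch_right below 0.04 m and value of joint flag_right above 2.97 rad and velocity of joint flag_right between -0.1 and 0.1 rad/s and distance of each of flag_middle_edge, flag_left_edge from where it was at the start of the episode below 0.02 m) or (horizontal distance between half_coupler and notch_middle below 0.04 m and value of joint flag_middle above 2.97 rad and velocity of joint flag_middle between -0.1 and 0.1 rad/s and distance of each of flag_right_edge, flag_left_edge from where it was at the start of the episode below 0.02 m) or (horizontal distance between half_coupler and notch_left below 0.04 m and value of joint flag_left above 2.97 rad and velocity of joint flag_left between -0.1 and 0.1 rad/s and distance of each of flag_right_edge, flag_middle_edge from where it was at the start of the episode below 0.02 m)) and distance of each of double_coupler_1, double_coupler_2, half_coupler, washer_block, plain_nut, depth_gauge, spanner, bolt_tub, wire_brush from where it was at the start of the episode below 0.02 m); the robot touches nothing.
It fails at once if the right flag is moved (edge by more than 20 mm) though the half coupler is not in its notch (not (horizontal distance between half_coupler and notch_right below 0.04 m) and distance of flag_right_edge from where it was at the start of the episode above 0.02 m).
It fails at once if the middle flag is moved (edge by more than 20 mm) though the half coupler is not in its notch (not (horizontal distance between half_coupler and notch_middle below 0.04 m) and distance of flag_middle_edge from where it was at the start of the episode above 0.02 m).
It fails at once if the left flag is moved (edge by more than 20 mm) though the half coupler is not in its notch (not (horizontal distance between half_coupler and notch_left below 0.04 m) and distance of flag_left_edge from where it was at the start of the episode above 0.02 m).
It fails at once if a flag is forced: more than 40 N between the fingers and it (contact force between the fingers and flag_right above 40 N or contact force between the fingers and flag_middle above 40 N or contact force between the fingers and flag_left above 40 N).
It fails at once if a loose thing (coupler, block, nut, gauge, spanner, tub, brush) is lifted, carried or knocked more than 20 mm from its place (distance of any of double_coupler_1, double_coupler_2, half_coupler, washer_block, plain_nut, depth_gauge, spanner, bolt_tub, wire_brush from where it was at the start of the episode above 0.02 m).
It also fails if it takes over 42 s, if anything falls off the work surface, if the arm or the gripper's body presses on something with over 40 N, if the wrist force passes 120 N, or if a joint passes its speed limit or range.

## Robot

A 6-joint arm with a two-finger parallel gripper is mounted at the origin on the work surface. World frame = base frame: x ahead of the robot, y to its left, z up, the work surface at z = 0. Lengths are in m, angles in rad, forces in N, time in s.
With the tool pointing down it reaches from about 0.25 to 0.775 m from the base axis. Payload 4 kg.
Tool frame: the origin (TCP) lies midway between the tips of the shut fingers; the grasp point (between the pads) lies r.grip_depth behind it (r.grip_depth is the distance from the TCP to the grasp point, in m); y points along the fingers, x is the direction in which the jaws open and shut, and the axes are right-handed (so a half turn about y gives the same grasp; the last joint's range is limited). The gripper opens to 85 mm and grips with 20 to 120 N. Pads are 22 mm wide; open, the fingers measure 114 mm over their backs; the gripper's body (76 mm by 85 mm) begins 54 mm behind the grasp point. The pads swing forward as they close: fully open they stand 13 mm farther back than shut.
Start: joints at [1.052, 0.087, 1.371, -0, 1.684, -0.103], TCP at [0.222, 0.503, 0.208] pointing down, gripper open.
Joint ranges: [-3.1, 3.1], [-0.76, 2.03], [0.27, 2.55], [-1.08, 4.22], [0.17, 2.65], [-2.57, 2.57]. Speed limits (rad/s): [2.79, 2.79, 3.14, 3.14, 3.14, 3.14].

## Interface

Orientations are given as a 3x3 rotation matrix whose columns are the frame's x, y, z axes.
In Python, from cell import r gives the robot as it stands. The module is installed in compiled form; this text tells all that it offers.
- The arm moves only by the tool send_rows, never from a script. Its argument "moves" is one flat list of numbers, 7 for each row, row after row: the shift along the world's x, y, z in cm, then the turn, a rotation vector about the world's x, y, z in rad, then the gripper's target within -1 to 1 (fully open at 1, half-way at 0, shut at -1). In form: [x, y, z, rx, ry, rz, gripper, x, y, z, rx, ry, rz, gripper, ...]. A call has 1 to 10 rows; each row is the pose to reach, as a shift and turn from the pose measured when the call began; what a row does not reach only later rows make up. A row lasts 1/8 s, in which the tool goes at most 62.5 mm and 10.7 degrees, less where a joint would pass 70% of its speed; a pose out of reach is approached as far as the arm can. A call with a gripper value outside its range is refused whole. The fingers move at their own pace and stop on an object; "force" is the grip in N (left out, the last holds). Time passes only in rows, so rows that repeat a pose let the fingers close. It gives the time, the measured TCP pose, the force and the opening at its end, in the units of the state.
- r.observe(): the state, without advancing time (a new reading comes with each control period).
- r.read_camera(name): name is "scene" or "top"; returns a dict with "pixels" (400x640x3 uint8, red, green, blue), "z_map" (400x640 float32, m along the optical axis (not along the pixel's ray), 0 where there is no reading), "K" (3x3 intrinsics, pixels), "rvec" (rotation vector, rad) and "tvec" (3), from world to camera coordinates, as OpenCV has them. Camera axes: x right, y down, z forward; pixel columns grow to the right and rows downward; lengths in m; the calibration is good to about 2 mm. A picture is of the moment at which its call begins.
- r.hand_in(): hands the job in, once; it reports no verdict.
The state is a dict: "clock": time; "qpos": joint angles; "qvel": joint speeds; "joint_efforts": joint torques, N m; "ee_pos": TCP position; "tcp_rot": TCP orientation; "contact_force": force on the tool from outside, world axes, zero at the start; "moment": the same for the moment, N m; "opening": finger opening in m.
Only numpy, scipy, OpenCV 4.12 (cv2) and the standard library are available. Lean on these libraries where they do the work, as an engineer would, in place of code of your own. Each camera call takes 0.05 s, during which the arm holds its last target.

## Working session

There is one attempt and no reset: what is moved stays moved. The work goes in short steps, Python scripts to look and compute and a tool call to move; the robot and the scene stay as the last step left them, time stands still between calls to the robot, and variables do not carry over. Pictures are saved under pics/ and viewed, and the job is handed in when it is done.

Besides the shell and the picture viewer there is one more tool, called by a JSON object that holds its "name" and its "arguments", one argument or row to a line. send_rows: Moves the arm, as the interface text tells. Its arguments: {"type":"object","properties":{"moves":{"type":"array"},"force":{"type":"number"}},"required":["moves"]}

```bash
mkdir -p pics; python3 - <<'E'
from cell import r
import cv2,numpy as np
s=r.observe();print(s['clock'],s['ee_pos'],s['tcp_rot'],s['opening'],r.grip_depth)
for n in("scene","top"):
    c=r.read_camera(n);cv2.imwrite(f"pics/{n}0.png",c["pixels"][:,:,::-1]);np.savez(f"{n}0.npz",**c);print(c['K'],c['rvec'],c['tvec'])
E
```

```text
0.0 [0.22188108 0.50265283 0.20633918] [[ 4.03923837e-01 -1.10707267e-03 -9.14791948e-01]
 [ 9.14789968e-01 -1.91822019e-03  4.03925284e-01]
 [-2.20194703e-03 -9.99997547e-01  2.37924109e-04]] 0.0854397663326248 0.0187
[[446.36296631   0.         325.10208434]
 [  0.         446.36296631 197.81710291]
 [  0.           0.           1.        ]] [ 1.58138135  2.16314575 -0.70398702] [ 0.17880067 -0.36450241  1.63195266]
[[416.45011731   0.         321.88432608]
 [  0.         416.45011731 195.01684901]
 [  0.           0.           1.        ]] [ 2.15932275 -2.18588978  0.10732394] [-0.00903595  0.55638917  1.37763986]
```

View pics/scene0.png

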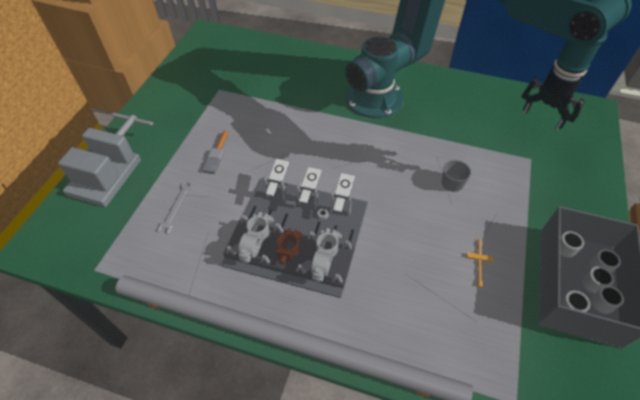

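View pics/top0.png

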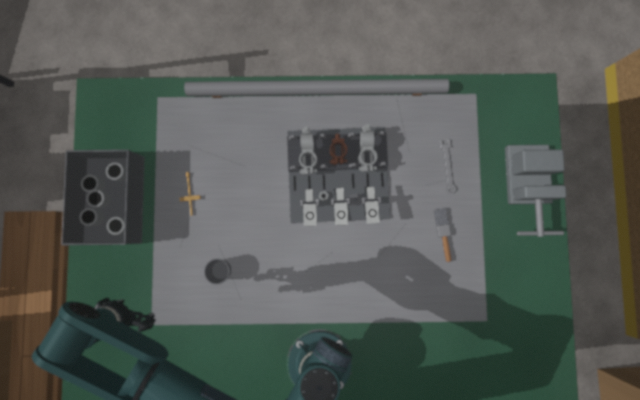

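The rusty half coupler sits in the middle notch (top ≈(338,150), scene ≈(288,245)), and the middle flag is at top ≈(341,207). Next I'll zoom in and measure.

```bash
cat > h.py <<'E'
import numpy as np,cv2
def load(n):return dict(np.load(n))
def cloud(c):
    R=cv2.Rodrigues(c['rvec'])[0];K=c['K'];z=c['z_map'].astype(float)
    v,u=np.mgrid[:z.shape[0],:z.shape[1]]
    P=np.stack([(u-K[0,2])/K[0,0]*z,(v-K[1,2])/K[1,1]*z,z],-1)
    W=(P-c['tvec'].ravel())@R
    W[z==0]=np.nan
    return W
def proj(c,p):
    return cv2.projectPoints(np.array(p,float).reshape(-1,3),c['rvec'],c['tvec'],c['K'],None)[0][:,0]
E
python3 - <<'E'
from h import *
for n,(u0,u1,v0,v1) in dict(scene=(215,380,145,300),top=(280,400,120,235)).items():
    c=load(n+'0.npz');im=c['pixels'][v0:v1,u0:u1,::-1]
    s=min(800//im.shape[1],600//im.shape[0])
    cv2.imwrite(f'pics/{n}_z.png',cv2.resize(im,None,fx=s,fy=s,interpolation=cv2.INTER_CUBIC));print(s)
c=load('top0.npz');W=cloud(c)
np.set_printoptions(precision=3,suppress=True,linewidth=250)
for u in (310,341,372,335,325):
    print(u);print(W[184:228:2,u])
print(W[20+230,250],)
# base plate: z 5..15mm
Z=W[...,2];m=np.zeros(Z.shape,bool);m[120:235,280:400]=1
m&=(Z>.005)
p=W[m];print(p.min(0),p.max(0)); 
rect=cv2.minAreaRect(p[p[:,2]<.06][:,:2].astype(np.float32));print(rect,cv2.boxPoints(rect))
E
```

```text
3
5
310
[[0.596 0.024 0.008]
 [0.59  0.024 0.007]
 [0.582 0.024 0.013]
 [0.568 0.023 0.077]
 [0.561 0.023 0.085]
 [0.554 0.023 0.084]
 [0.548 0.023 0.084]
 [0.541 0.023 0.088]
 [0.535 0.023 0.082]
 [0.528 0.023 0.087]
 [0.522 0.023 0.088]
 [0.515 0.023 0.088]
 [0.509 0.023 0.092]
 [0.502 0.023 0.089]
 [0.496 0.023 0.085]
 [0.489 0.023 0.096]
 [0.483 0.023 0.093]
 [0.476 0.023 0.099]
 [0.47  0.023 0.096]
 [0.464 0.023 0.096]
 [0.457 0.023 0.098]
 [0.453 0.026 0.003]]
341
[[ 0.595 -0.082  0.009]
 [ 0.588 -0.082  0.007]
 [ 0.581 -0.081  0.012]
 [ 0.566 -0.078  0.085]
 [ 0.56  -0.078  0.085]
 [ 0.553 -0.077  0.086]
 [ 0.546 -0.077  0.09 ]
 [ 0.54  -0.077  0.085]
 [ 0.533 -0.077  0.092]
 [ 0.527 -0.077  0.087]
 [ 0.52  -0.077  0.088]
 [ 0.514 -0.077  0.086]
 [ 0.508 -0.077  0.089]
 [ 0.501 -0.076  0.089]
 [ 0.495 -0.076  0.091]
 [ 0.488 -0.076  0.094]
 [ 0.482 -0.076  0.091]
 [ 0.475 -0.076  0.091]
 [ 0.469 -0.076  0.089]
 [ 0.463 -0.076  0.092]
 [ 0.456 -0.075  0.095]
 [ 0.452 -0.08  -0.002]]
372
[[ 0.594 -0.188  0.009]
 [ 0.587 -0.188  0.006]
 [ 0.571 -0.178  0.087]
 [ 0.565 -0.179  0.0
[... 1044 characters left out ...]
]
 [ 0.576 -0.027  0.002]
 [ 0.568 -0.027  0.009]
 [ 0.56  -0.026  0.026]
 [ 0.552 -0.026  0.031]
 [ 0.546 -0.026  0.027]
 [ 0.541 -0.026  0.011]
 [ 0.534 -0.026  0.012]
 [ 0.527 -0.026  0.004]
 [ 0.52  -0.026  0.01 ]
 [ 0.513 -0.026  0.013]
 [ 0.507 -0.026  0.009]
 [ 0.5   -0.026  0.008]
 [ 0.493 -0.026  0.006]
 [ 0.486 -0.026  0.009]
 [ 0.48  -0.026  0.005]
 [ 0.473 -0.025  0.01 ]
 [ 0.466 -0.025  0.001]
 [ 0.459 -0.025  0.006]
 [ 0.452 -0.025  0.002]]
[ 0.374  0.231 -0.005]
[ 0.423 -0.287  0.005] [0.822 0.128 0.103]
((0.6224677562713623, -0.07798221707344055), (0.4138093590736389, 0.39567872881889343), 89.30091857910156) [[ 0.422 -0.282]
 [ 0.818 -0.287]
 [ 0.823  0.126]
 [ 0.427  0.131]]
```

```bash
ls pics
```

```text
scene0.png
scene_z.png
top0.png
top_z.png
```

View pics/scene_z.png

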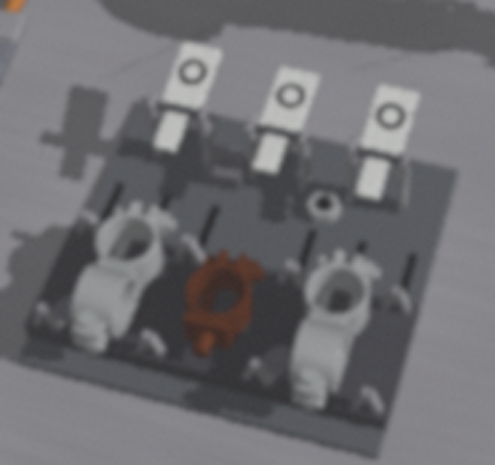

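View pics/top_z.png

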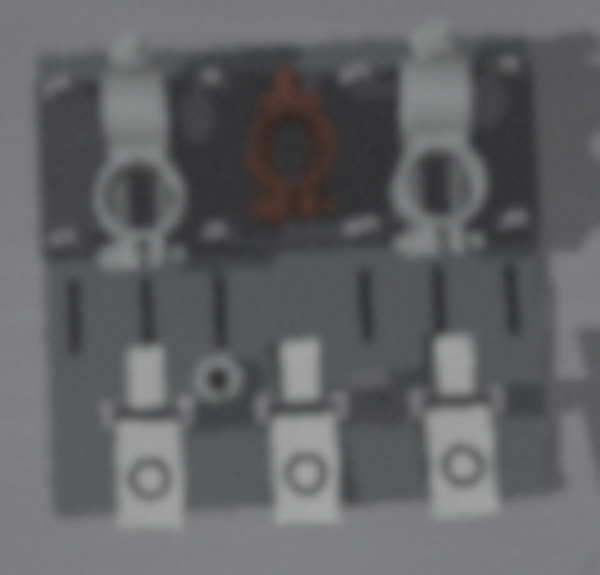

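```bash
python3 - <<'E'
from h import *
np.set_printoptions(precision=4,suppress=True,linewidth=200)
for n in('top','scene'):
    W=cloud(load(n+'0.npz'));Z=W[...,2]
    box=lambda x0,x1,y0,y1,z0,z1:(W[...,0]>x0)&(W[...,0]<x1)&(W[...,1]>y0)&(W[...,1]<y1)&(Z>z0)&(Z<z1)
    out=[]
    for k,y in(('L',.023),('M',-.077),('R',-.177)):
        p=W[box(.44,.59,y-.04,y+.04,.068,.115)]
        # paddle pts
        q=p[(p[:,0]<.51)]
        A=np.c_[p[:,0],np.ones(len(p))]
        f=np.linalg.lstsq(A,p[:,2],rcond=None)[0]
        rect=cv2.minAreaRect(q[:,:2].astype(np.float32))
        t=p[p[:,0]>.55]
        print(n,k,len(p),'x',p[:,0].min(),p[:,0].max(),'pad y',q[:,1].min(),q[:,1].max(),'tail y',t[:,1].min(),t[:,1].max(),'slope ang',np.arctan(-f[0]),'z@.53',f@[.53,1], rect[2])
        out.append(q[:,:2].mean(0))
    d=out[0]-out[2];print('yaw',np.arctan2(-d[0],d[1]))
E
```

```text
top L 422 x 0.45110451737181906 0.5685067013855941 pad y 0.006971331433657092 0.04556406238216715 tail y 0.019289581996225522 0.039092952368194114 slope ang 0.15543508494134517 z@.53 0.08674912204978542 89.8177261352539
top M 426 x 0.4532754153609925 0.5701683975554588 pad y -0.09506402940638028 -0.053947163025271305 tail y -0.08111718240808606 -0.06141434629950503 slope ang 0.07141513769032352 z@.53 0.08699705147787119 2.9934041500091553
top R 434 x 0.457726717708666 0.5755069440793918 pad y -0.19351086296913322 -0.15352719082964444 tail y -0.18206659991116644 -0.16159388735789693 slope ang 0.1455975691288949 z@.53 0.08765172649028662 0.37237977981567383
yaw 0.009047213829610117
scene L 529 x 0.45149429457978973 0.5702616128593794 pad y 0.0049100418901911885 0.04629738162072203 tail y 0.016262781655753747 0.03878664957541881 slope ang 0.17714700357616792 z@.53 0.08589046175555214 1.1293045282363892
scene M 492 x 0.45384655744173646 0.5743736198699207 pad y -0.09570660807872333 -0.05374738867036702 tail y -0.08359884546952044 -0.0603316776542077 slope ang 0.0815505145726176 z@.53 0.08656471502110638 2.2654528617858887
scene R 501 x 0.45482835360624535 0.5762707509212022 pad y -0.19590114582172247 -0.15331740969567187 tail y -0.18266085078176617 -0.16086578787467706 slope ang 0.16217180599339662 z@.53 0.08698606131385371 1.0730886459350586
yaw 0.01338988927667731
```

Two views agree: the middle pivot is at about (0.529, -0.073, 0.085), the stand's yaw is about 0.03 rad, and the flag stands at about 0.08 rad. I'll shut the fingers and go above the tail with the jaw axis along the pivot.

{"name": "send_rows", "arguments": {
  "moves": [3, -5, 0, 0, 0, 0.045, -1, 6, -10, 0, 0, 0, 0.09, -1, 9, -15, 0, 0, 0, 0.135, -1, 12, -20, 0, 0, 0, 0.18, -1, 15, -25, 0, 0, 0, 0.225, -1, 18, -30, 0, 0, 0, 0.27, -1, 21, -35, 0, 0, 0, 0.315, -1, 24, -40, 0, 0, 0, 0.36, -1, 27, -45, 0, 0, 0, 0.41, -1, 30, -50, 0, 0, 0, 0.45, -1],
  "force": 20
}}

```text
clock: 1.35
ee_pos: [0.5224, 0.001, 0.2059]
tcp_rot: [[-0.035, -0.001, -0.999], [0.999, -0.002, -0.035], [-0.002, -1.0, 0.001]]
contact_force: [0.6, 1.5, 0.2]
opening: 0.0004
```

{"name": "send_rows", "arguments": {
  "moves": [2, -3.6, 0, 0, 0, 0, -1, 4, -7.3, 0, 0, 0, 0, -1, 4, -7.3, -4, 0, 0, 0, -1, 4, -7.3, -7, 0, 0, 0, -1, 4, -7.3, -9, 0, 0, 0, -1, 4, -7.3, -9.8, 0, 0, 0, -1, 4, -7.3, -9.8, 0, 0, 0, -1]
}}

```text
clock: 2.22
ee_pos: [0.562, -0.0719, 0.1074]
tcp_rot: [[-0.035, -0.002, -0.999], [0.999, -0.001, -0.035], [-0.001, -1.0, 0.002]]
contact_force: [0.0, 0.5, 0.9]
opening: 0.0001
```

```bash
cat > look.py <<'E'
import sys
from cell import r
from h import *
k=sys.argv[1];ims=[]
for n,(u0,u1,v0,v1) in dict(scene=(215,380,135,300),top=(280,400,120,240)).items():
    c=r.read_camera(n);im=c['pixels'][v0:v1,u0:u1,::-1]
    ims.append(cv2.resize(im,(400,400),interpolation=cv2.INTER_CUBIC));np.savez(f'{n}{k}.npz',**c)
cv2.imwrite(f'pics/c{k}.png',np.hstack(ims))
s=r.observe();print(s['clock'],s['ee_pos'],s['contact_force'])
E
python3 look.py 1
```

```text
2.325 [ 0.56304362 -0.07212932  0.10907917] [ 0.36275111 -0.29189301 -0.1595638 ]
```

View pics/c1.png

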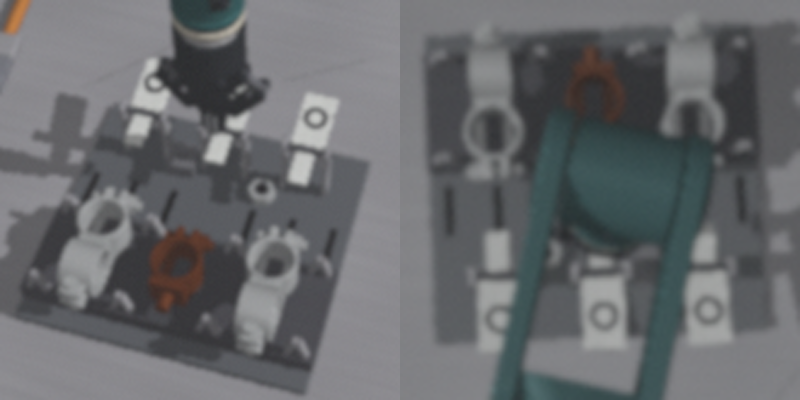

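The shut fingers stand over the middle tail (left image ≈(215,135)), with the neighbouring flags clear. Now I'll press down slowly.

{"name": "send_rows", "arguments": {
  "moves": [0, 0, -0.8, 0, 0, 0, -1, 0, 0, -1.4, 0, 0, 0, -1, 0, 0, -2.0, 0, 0, 0, -1, 0, 0, -2.5, 0, 0, 0, -1, 0, 0, -3.0, 0, 0, 0, -1, 0, 0, -3.5, 0, 0, 0, -1, 0, 0, -4.0, 0, 0, 0, -1, 0, 0, -4.4, 0, 0, 0, -1, 0, 0, -4.7, 0, 0, 0, -1, 0, 0, -4.7, 0, 0, 0, -1]
}}

```text
clock: 3.58
ee_pos: [0.563, -0.0721, 0.0619]
tcp_rot: [[-0.035, 0.001, -0.999], [0.999, -0.002, -0.035], [-0.002, -1.0, -0.001]]
contact_force: [-0.3, 1.3, 0.9]
opening: -0.0002
```

```bash
python3 look.py 2
```

```text
3.675 [ 0.56310764 -0.07215759  0.06221127] [0.24029897 0.10248247 0.09538376]
```

View pics/c2.png

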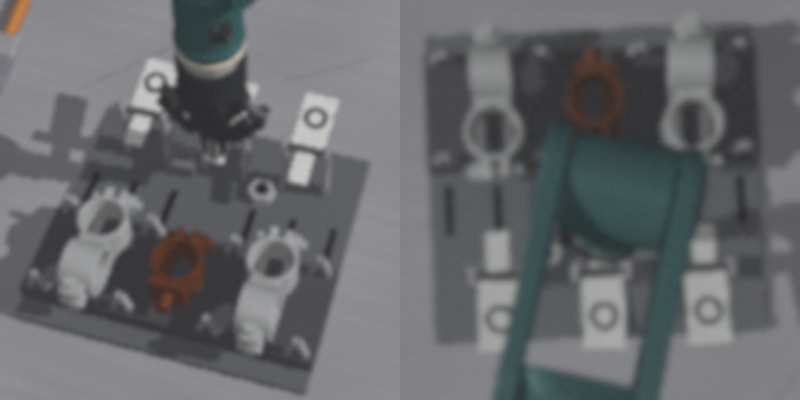

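```bash
python3 - <<'E'
from h import *
np.set_printoptions(precision=3,suppress=True,linewidth=200)
for k in '12':
  W=cloud(load(f'top{k}.npz'));print(W[196:228:2,341])
E
```

```text
[[ 0.526 -0.067  0.306]
 [ 0.54  -0.077  0.082]
 [ 0.533 -0.077  0.091]
 [ 0.527 -0.077  0.087]
 [ 0.52  -0.077  0.089]
 [ 0.514 -0.077  0.084]
 [ 0.507 -0.076  0.092]
 [ 0.501 -0.076  0.093]
 [ 0.495 -0.076  0.087]
 [ 0.488 -0.076  0.097]
 [ 0.482 -0.076  0.088]
 [ 0.475 -0.076  0.088]
 [ 0.469 -0.076  0.09 ]
 [ 0.462 -0.076  0.095]
 [ 0.456 -0.076  0.089]
 [ 0.452 -0.08  -0.001]]
[[ 0.527 -0.067  0.293]
 [ 0.525 -0.069  0.256]
 [ 0.534 -0.077  0.084]
 [ 0.527 -0.077  0.085]
 [ 0.52  -0.077  0.091]
 [ 0.514 -0.077  0.083]
 [ 0.508 -0.077  0.085]
 [ 0.501 -0.076  0.091]
 [ 0.494 -0.076  0.096]
 [ 0.488 -0.076  0.091]
 [ 0.482 -0.076  0.086]
 [ 0.475 -0.076  0.088]
 [ 0.469 -0.076  0.091]
 [ 0.463 -0.076  0.09 ]
 [ 0.456 -0.076  0.092]
 [ 0.452 -0.08   0.003]]
```

```bash
python3 - <<'E'
from h import *
np.set_printoptions(precision=3,suppress=True,linewidth=200)
c=load('scene2.npz');W=cloud(c)
im=c['pixels'][155:215,270:345,::-1].copy()
im=cv2.resize(im,None,fx=10,fy=10,interpolation=cv2.INTER_CUBIC)
for p,col in (([.5631,-.0722,.0622],(0,0,255)),([.529,-.073,.085],(0,255,0)),([.573,-.072,.082],(255,0,0))):
    u,v=proj(c,p)[0];print(u,v);cv2.circle(im,(int((u-270)*10+5),int((v-155)*10+5)),6,col,2)
cv2.imwrite('pics/s2z.png',im)
for v in range(186,206,1): print(v,W[v,301:312:2].ravel())
E
```

```text
304.0764836861715 202.69962982786492
307.4513025249451 188.7717901197451
302.7388357211625 201.35205199773193
186 [ 0.57  -0.075  0.148  0.577 -0.067  0.16   0.578 -0.061  0.163  0.577 -0.056  0.163  0.555 -0.058  0.137  0.558 -0.051  0.142]
187 [ 0.572 -0.075  0.146  0.578 -0.067  0.157  0.577 -0.061  0.157  0.579 -0.055  0.163  0.564 -0.055  0.144  0.562 -0.05   0.144]
188 [ 0.574 -0.074  0.144  0.578 -0.067  0.152  0.577 -0.061  0.153  0.576 -0.056  0.154  0.563 -0.055  0.139  0.562 -0.05   0.139]
189 [ 0.575 -0.074  0.141  0.562 -0.074  0.124  0.574 -0.063  0.145  0.58  -0.054  0.156  0.567 -0.054  0.139  0.57  -0.047  0.145]
190 [ 0.57  -0.076  0.13   0.574 -0.069  0.138  0.574 -0.063  0.14   0.574 -0.057  0.141  0.568 -0.054  0.136  0.571 -0.047  0.143]
191 [ 0.574 -0.075  0.131  0.572 -0.07   0.131  0.573 -0.064  0.133  0.573 -0.058  0.136  0.57  -0.053  0.134  0.575 -0.045  0.143]
192 [ 0.574 -0.075  0.126  0.571 -0.07   0.123  0.576 -0.062  0.133  0.575 -0.057  0.135  0.555 -0.059  0.109  0.576 -0.045  0.141]
193 [ 0.573 -0.075  0.12   0.576 -0.069  0.126  0.575 -0.063  0.12
[... 949 characters left out ...]
.514 -0.075  0.01   0.511 -0.07   0.008]
201 [ 0.53  -0.095  0.017  0.571 -0.072  0.08   0.571 -0.066  0.083  0.567 -0.061  0.081  0.517 -0.075  0.009  0.514 -0.069  0.007]
202 [ 0.529 -0.096  0.011  0.524 -0.091  0.006  0.525 -0.085  0.01   0.524 -0.079  0.011  0.523 -0.072  0.012  0.52  -0.067  0.011]
203 [ 0.53  -0.095  0.007  0.531 -0.089  0.01   0.531 -0.082  0.014  0.53  -0.076  0.015  0.524 -0.072  0.008  0.52  -0.067  0.005]
204 [ 0.537 -0.093  0.011  0.533 -0.088  0.009  0.535 -0.081  0.015  0.532 -0.076  0.013  0.528 -0.071  0.009  0.527 -0.065  0.011]
205 [ 0.54  -0.092  0.011  0.538 -0.086  0.011  0.534 -0.081  0.008  0.534 -0.075  0.011  0.53  -0.07   0.008  0.53  -0.064  0.009]
```

View pics/s2z.png

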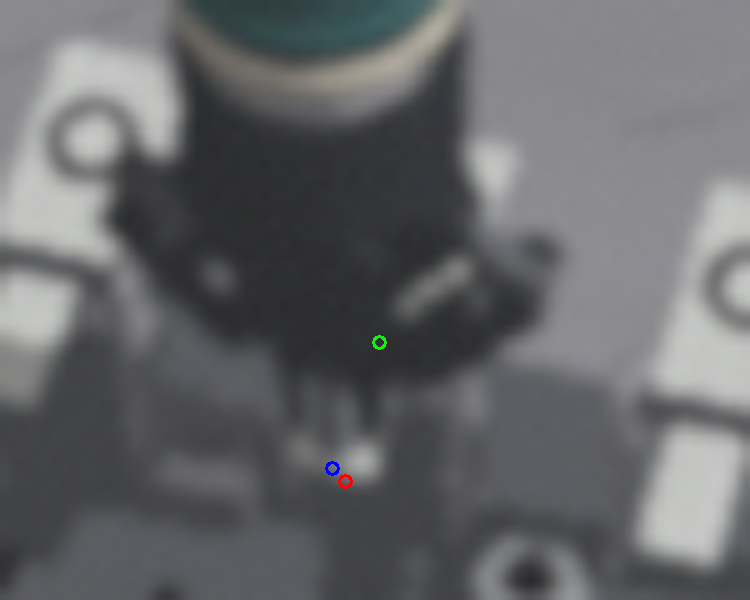

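```bash
python3 - <<'E'
from h import *
np.set_printoptions(precision=3,suppress=True,linewidth=200)
o=[]
for k in '12':
  c=load(f'scene{k}.npz')
  im=c['pixels'][175:215,285:325,::-1].copy()
  im=cv2.convertScaleAbs(im,alpha=1.6)
  im=cv2.resize(im,(400,400),interpolation=cv2.INTER_CUBIC)
  o.append(im)
  W=cloud(c)
  print(k)
  for v in range(184,206): print(v,*[('%.3f,%.3f,%.3f'%tuple(W[v,u])) for u in range(298,312,2)], c['pixels'][v,298:312:2].mean(-1).astype(int))
cv2.imwrite('pics/cmp.png',np.hstack(o))
from cell import r
print(r.observe())
E
```

```text
1
184 0.567,-0.085,0.149 0.572,-0.077,0.158 0.572,-0.071,0.160 0.574,-0.065,0.165 0.568,-0.061,0.160 0.563,-0.057,0.155 0.517,-0.069,0.094 [ 80  81  80  78  53 122 174]
185 0.568,-0.085,0.145 0.572,-0.077,0.154 0.571,-0.072,0.155 0.571,-0.066,0.157 0.569,-0.061,0.156 0.557,-0.060,0.142 0.515,-0.070,0.087 [ 77  81  81  80  56 134 188]
186 0.568,-0.085,0.141 0.572,-0.077,0.149 0.572,-0.072,0.152 0.569,-0.067,0.150 0.567,-0.062,0.150 0.560,-0.059,0.142 0.518,-0.069,0.087 [ 84  82  80  81  57 135 188]
187 0.535,-0.099,0.090 0.571,-0.078,0.143 0.571,-0.072,0.146 0.571,-0.066,0.148 0.567,-0.062,0.144 0.527,-0.072,0.092 0.521,-0.068,0.086 [101  86  79  83  58 119 170]
188 0.538,-0.098,0.089 0.571,-0.078,0.139 0.572,-0.072,0.143 0.571,-0.067,0.144 0.567,-0.062,0.140 0.528,-0.072,0.088 0.529,-0.065,0.091 [112  95  78  84  68  95 131]
189 0.538,-0.098,0.085 0.572,-0.078,0.135 0.573,-0.072,0.140 0.572,-0.066,0.141 0.531,-0.077,0.085 0.532,-0.070,0.089 0.533,-0.064,0.092 [114 103  86 103 108 100  97]
190 0.537,-0.099,0.078 0.535,-0.094,0.078 0.535,-0.088,0.081 0.571,-0.067,0.134 0.535,-0.075,0.0
[... 5904 characters left out ...]
.068,0.010 [72 71 67 68 70 69 67]
205 0.545,-0.100,0.014 0.538,-0.096,0.007 0.541,-0.088,0.014 0.538,-0.083,0.012 0.534,-0.078,0.009 0.534,-0.072,0.012 0.534,-0.065,0.015 [69 70 67 66 67 67 69]
{'clock': 3.675, 'qpos': array([-0.226,  0.198,  1.54 , -0.002,  1.403, -1.832]), 'qvel': array([ 0.001, -0.003, -0.001, -0.   ,  0.001,  0.001]), 'joint_efforts': array([ -0.003, -37.883, -29.296,  -0.008,  -0.007,  -0.   ]), 'ee_pos': array([ 0.563, -0.072,  0.062]), 'tcp_rot': array([[-0.035,  0.001, -0.999],
       [ 0.999, -0.002, -0.035],
       [-0.002, -1.   , -0.001]]), 'contact_force': array([0.24 , 0.102, 0.095]), 'moment': array([-0.047, -0.02 , -0.012]), 'opening': -0.0004175046635147546}
```

View pics/cmp.png

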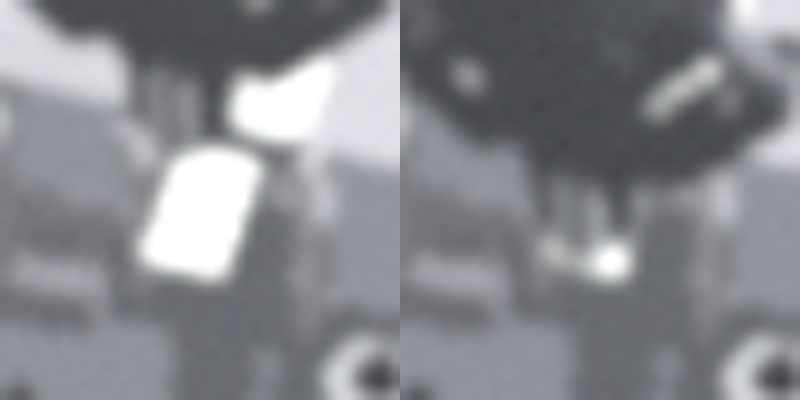

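Depth readings show the fingertips about 25 mm higher than the reported TCP (tips at ~0.087 while it reads 0.062). They have only just reached the tail and the flag has not moved. I'll continue down in small steps and look again.

{"name": "send_rows", "arguments": {
  "moves": [0, 0, -0.3, 0, 0, 0, -1, 0, 0, -0.6, 0, 0, 0, -1, 0, 0, -0.9, 0, 0, 0, -1, 0, 0, -1.2, 0, 0, 0, -1, 0, 0, -1.2, 0, 0, 0, -1]
}}

```text
clock: 4.3
ee_pos: [0.563, -0.0721, 0.0497]
tcp_rot: [[-0.035, 0.001, -0.999], [0.999, -0.002, -0.035], [-0.002, -1.0, -0.001]]
contact_force: [0.0, 0.1, -0.9]
opening: -0.0003
```

```bash
cat > dep.py <<'E'
import sys
from h import *
W=cloud(load(f'top{sys.argv[1]}.npz'))
for v in range(192,230,2):print(v,*['%.3f,%.3f,%.3f'%tuple(W[v,u]) for u in(338,341,344)])
E
python3 look.py 3;python3 dep.py 3
```

```text
4.4 [ 0.56297178 -0.07209475  0.04984948] [ 0.29021755 -0.53853067  0.78185618]
192 0.526,-0.055,0.405 0.526,-0.062,0.408 0.526,-0.069,0.411
194 0.530,-0.058,0.319 0.526,-0.064,0.360 0.526,-0.072,0.358
196 0.528,-0.060,0.282 0.528,-0.068,0.281 0.528,-0.076,0.283
198 0.527,-0.061,0.237 0.526,-0.069,0.248 0.526,-0.078,0.245
200 0.534,-0.067,0.089 0.534,-0.077,0.085 0.534,-0.087,0.078
202 0.527,-0.067,0.087 0.527,-0.077,0.088 0.527,-0.087,0.086
204 0.520,-0.067,0.096 0.520,-0.077,0.092 0.520,-0.087,0.088
206 0.514,-0.067,0.093 0.513,-0.076,0.096 0.513,-0.086,0.099
208 0.507,-0.067,0.094 0.507,-0.076,0.103 0.507,-0.086,0.101
210 0.500,-0.066,0.106 0.500,-0.076,0.104 0.500,-0.085,0.102
212 0.494,-0.066,0.110 0.493,-0.075,0.111 0.494,-0.085,0.106
214 0.487,-0.066,0.111 0.487,-0.075,0.114 0.487,-0.085,0.105
216 0.480,-0.065,0.122 0.480,-0.075,0.119 0.481,-0.085,0.111
218 0.474,-0.065,0.118 0.474,-0.075,0.116 0.474,-0.084,0.117
220 0.468,-0.065,0.121 0.468,-0.074,0.120 0.468,-0.084,0.121
222 0.462,-0.065,0.121 0.466,-0.080,-0.005 0.465,-0.090,0.003
224 0.459,-0.070,0.005 0.459,-0.080,0.003 0.458,-0.090,0.001
226 0.452,-0.070,-0.000 0.452,-0.080,0.004 0.452,-0.090,-0.003
228 0.445,-0.070,-0.001 0.445,-0.080,-0.004 0.445,-0.090,0.003
```

View pics/c3.png

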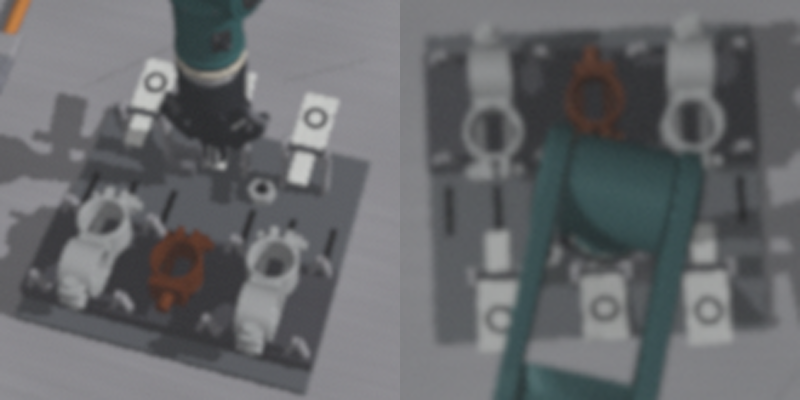

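The flag now stands at about 0.5 rad, which matches the 25 mm offset. I'll press on.

{"name": "send_rows", "arguments": {
  "moves": [0, 0, -0.3, 0, 0, 0, -1, 0, 0, -0.6, 0, 0, 0, -1, 0, 0, -0.9, 0, 0, 0, -1, 0, 0, -1.2, 0, 0, 0, -1, 0, 0, -1.4, 0, 0, 0, -1, 0, 0, -1.4, 0, 0, 0, -1]
}}

```text
clock: 5.15
ee_pos: [0.5627, -0.0721, 0.0354]
tcp_rot: [[-0.035, 0.0, -0.999], [0.999, -0.002, -0.035], [-0.002, -1.0, -0.0]]
contact_force: [0.2, -0.4, 0.5]
opening: -0.0002
```

```bash
python3 look.py 4;python3 dep.py 4
```

```text
5.25 [ 0.56270697 -0.07201518  0.03554109] [-0.29852848  0.97921861 -0.35700824]
192 0.527,-0.055,0.396 0.527,-0.062,0.400 0.526,-0.070,0.404
194 0.527,-0.057,0.347 0.527,-0.065,0.346 0.523,-0.070,0.392
196 0.529,-0.060,0.271 0.528,-0.068,0.283 0.528,-0.076,0.284
198 0.527,-0.061,0.236 0.527,-0.070,0.237 0.527,-0.079,0.232
200 0.534,-0.067,0.086 0.534,-0.077,0.085 0.534,-0.087,0.079
202 0.527,-0.067,0.093 0.527,-0.077,0.090 0.527,-0.087,0.090
204 0.520,-0.067,0.097 0.520,-0.076,0.099 0.520,-0.086,0.100
206 0.513,-0.066,0.106 0.513,-0.076,0.108 0.513,-0.085,0.106
208 0.506,-0.066,0.116 0.506,-0.075,0.113 0.506,-0.085,0.117
210 0.499,-0.066,0.120 0.499,-0.075,0.122 0.499,-0.084,0.123
212 0.493,-0.065,0.129 0.492,-0.074,0.130 0.492,-0.083,0.136
214 0.486,-0.065,0.134 0.486,-0.074,0.133 0.486,-0.083,0.137
216 0.480,-0.064,0.140 0.480,-0.074,0.136 0.479,-0.083,0.141
218 0.479,-0.070,0.011 0.478,-0.079,0.020 0.479,-0.090,0.007
220 0.472,-0.069,0.011 0.472,-0.080,0.009 0.472,-0.090,0.016
222 0.466,-0.070,-0.001 0.466,-0.080,-0.004 0.465,-0.090,-0.000
224 0.459,-0.070,0.002 0.459,-0.080,-0.004 0.459,-0.090,-0.003
226 0.452,-0.070,0.001 0.452,-0.080,-0.002 0.452,-0.090,0.005
228 0.445,-0.069,0.001 0.445,-0.080,-0.002 0.445,-0.090,0.002
```

View pics/c4.png

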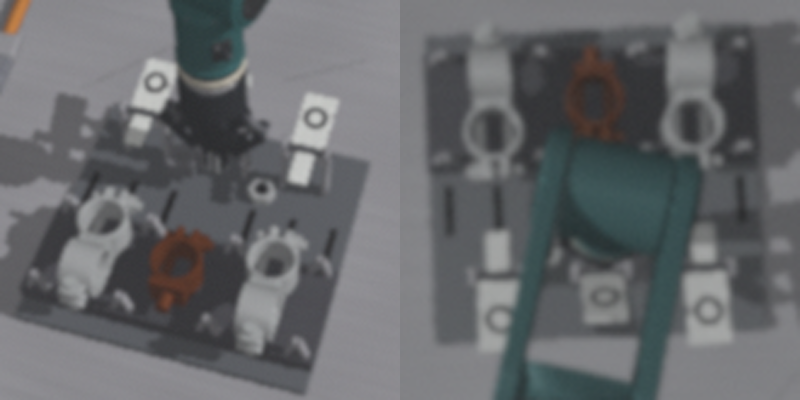

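Flag is at about 0.84 rad (edge ≈(0.479, 0.141)). Next: lift straight up, cross over the flag and come down on the robot side.

{"name": "send_rows", "arguments": {
  "moves": [0, 0, 4, 0, 0, 0, -1, 0, 0, 9, 0, 0, 0, -1, 0, 0, 14, 0, 0, 0, -1, 0, 0, 15.5, 0, 0, 0, -1, -4, -0.1, 15.5, 0, 0, 0, -1, -9, -0.2, 15.5, 0, 0, 0, -1, -12.7, -0.3, 15.5, 0, 0, 0, -1, -12.7, -0.3, 12, 0, 0, 0, -1, -12.7, -0.3, 8, 0, 0, 0, -1, -12.7, -0.3, 6, 0, 0, 0, -1]
}}

```text
clock: 6.5
ee_pos: [0.4331, -0.0743, 0.0916]
tcp_rot: [[-0.035, -0.006, -0.999], [0.999, 0.0, -0.035], [0.0, -1.0, 0.006]]
contact_force: [1.1, 1.0, -0.4]
opening: -0.0001
```

```bash
python3 look.py 5;python3 dep.py 5|sed -n 1,12p
```

```text
6.6 [ 0.43248565 -0.07407973  0.09128996] [ 0.2546888   0.43102755 -0.06570853]
192 0.568,-0.071,0.009 0.567,-0.081,0.011 0.567,-0.092,0.010
194 0.556,-0.069,0.060 0.556,-0.079,0.056 0.560,-0.091,0.012
196 nan,nan,nan 0.548,-0.078,0.067 0.554,-0.091,0.009
198 0.541,-0.068,0.074 0.541,-0.078,0.076 0.547,-0.091,0.012
200 0.534,-0.068,0.077 0.534,-0.077,0.086 nan,nan,nan
202 0.527,-0.067,0.086 0.526,-0.077,0.094 0.527,-0.086,0.092
204 0.520,-0.067,0.097 0.520,-0.076,0.097 0.519,-0.086,0.102
206 0.513,-0.066,0.107 0.513,-0.076,0.105 0.513,-0.085,0.106
208 0.506,-0.066,0.120 0.506,-0.075,0.118 0.506,-0.085,0.112
210 0.479,-0.052,0.453 0.480,-0.060,0.442 0.499,-0.084,0.127
212 0.474,-0.052,0.462 0.474,-0.059,0.459 0.474,-0.066,0.453
214 0.469,-0.051,0.465 0.469,-0.058,0.467 0.469,-0.065,0.464
```

View pics/c5.png

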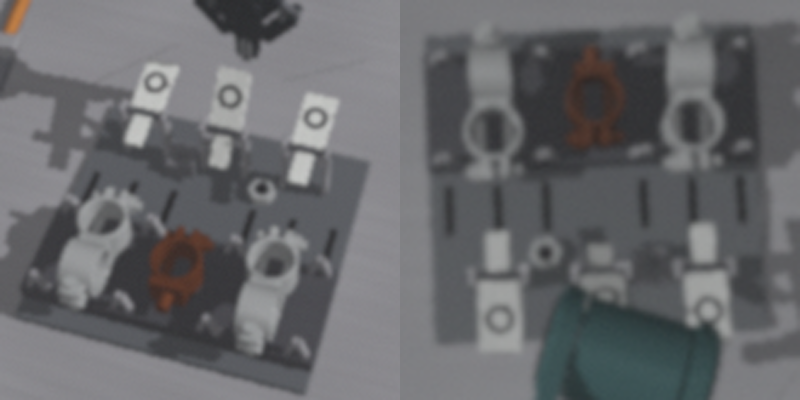

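```bash
python3 - <<'E'
from h import *
c=load('scene5.npz');W=cloud(c)
for v in range(145,164):print(v,*['%.3f,%.3f,%.3f'%tuple(W[v,u]) for u in(313,315,317,319,321)],c['pixels'][v,313:322:2].mean(-1).astype(int))
E
```

```text
145 0.450,-0.081,0.184 0.440,-0.078,0.175 0.449,-0.069,0.187 0.449,-0.064,0.189 0.450,-0.057,0.192 [47 48 48 48 50]
146 0.445,-0.083,0.175 0.443,-0.077,0.174 0.448,-0.070,0.182 0.448,-0.064,0.184 0.448,-0.058,0.185 [47 48 47 49 48]
147 0.443,-0.084,0.168 0.445,-0.077,0.172 0.430,-0.076,0.157 0.450,-0.063,0.182 0.450,-0.057,0.184 [48 47 48 48 49]
148 0.447,-0.082,0.168 0.443,-0.077,0.166 0.446,-0.070,0.171 0.443,-0.066,0.170 0.442,-0.060,0.171 [48 49 47 49 50]
149 0.445,-0.083,0.161 0.441,-0.078,0.160 0.444,-0.071,0.165 0.447,-0.064,0.171 0.447,-0.058,0.172 [51 50 48 49 49]
150 0.444,-0.083,0.157 0.445,-0.077,0.160 0.445,-0.071,0.162 0.444,-0.065,0.162 0.445,-0.059,0.166 [58 57 52 49 51]
151 0.437,-0.086,0.144 0.445,-0.077,0.156 0.441,-0.072,0.153 0.445,-0.065,0.159 0.438,-0.061,0.153 [66 70 59 50 59]
152 0.437,-0.086,0.140 0.445,-0.077,0.151 0.443,-0.072,0.151 0.444,-0.065,0.154 0.442,-0.060,0.154 [72 78 71 55 66]
153 0.441,-0.085,0.140 0.439,-0.079,0.140 0.442,-0.072,0.146 0.441,-0.066,0.146 0.439,-0.061,0.146 [76 80 80 61 70]
154 0.441,-0.085,0.135 0.442,-0.078,0.140 0.443,-0.072,0
[... 446 characters left out ...]
78,0.123 0.442,-0.072,0.124 0.439,-0.067,0.122 0.335,-0.095,-0.000 [120  88  82  88 110]
159 0.345,-0.120,-0.002 0.443,-0.078,0.118 0.443,-0.072,0.121 0.438,-0.068,0.116 0.343,-0.093,0.004 [131 103  96 116 126]
160 0.351,-0.118,-0.001 0.350,-0.111,0.001 0.351,-0.104,0.004 0.347,-0.098,0.002 0.344,-0.093,0.000 [135 122 117 131 134]
161 0.356,-0.116,0.001 0.350,-0.111,-0.004 0.351,-0.104,-0.000 0.349,-0.098,-0.000 0.347,-0.092,-0.001 [136 133 131 135 136]
162 0.362,-0.114,0.003 0.359,-0.108,0.002 0.355,-0.103,-0.000 0.358,-0.095,0.005 0.352,-0.090,0.001 [137 137 137 136 136]
163 0.365,-0.113,0.002 0.365,-0.106,0.005 0.360,-0.101,0.001 0.361,-0.094,0.004 0.359,-0.088,0.004 [144 142 139 137 137]
```

The tips are at z≈0.116 (offset confirmed), above the 93 mm posts, with the front face at x≈0.443. Now I'll push the paddle over.

{"name": "send_rows", "arguments": {
  "moves": [2.5, 0, 0, 0, 0, 0, -1, 3.7, 0.1, 0, 0, 0, 0, -1, 4.8, 0.1, 0, 0, 0, 0, -1, 5.9, 0.1, 0, 0, 0, 0, -1, 7, 0.2, 0, 0, 0, 0, -1, 8.1, 0.2, 0, 0, 0, 0, -1, 9.2, 0.2, 0, 0, 0, 0, -1, 10.3, 0.3, 0, 0, 0, 0, -1, 11.4, 0.3, 0, 0, 0, 0, -1, 11.6, 0.3, 0, 0, 0, 0, -1]
}}

```text
clock: 7.85
ee_pos: [0.5488, -0.0709, 0.0904]
tcp_rot: [[-0.036, -0.01, -0.999], [0.999, 0.001, -0.036], [0.002, -1.0, 0.01]]
contact_force: [-1.1, 0.3, -0.1]
opening: -0.0002
```

```bash
python3 look.py 6
```

```text
7.95 [ 0.54862284 -0.07100848  0.09075908] [-1.18341373 -0.9766822  -0.19969814]
```

View pics/c6.png

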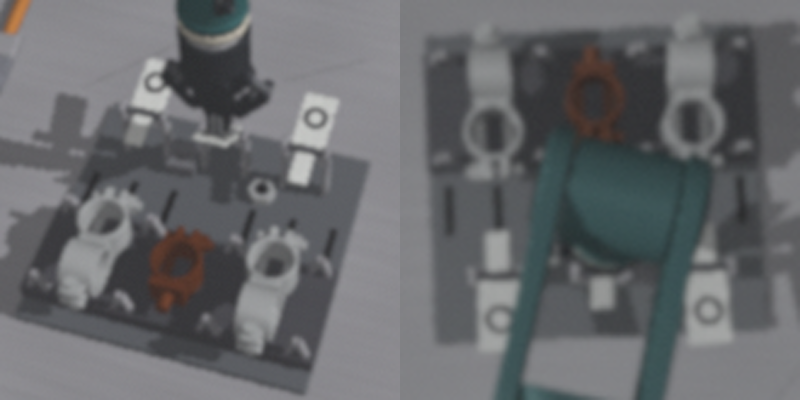

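The paddle is past upright, leaning to the couplers, with its tail towards the robot (right image ≈(600,290)). Now I'll press it down forward.

{"name": "send_rows", "arguments": {
  "moves": [0.6, 0, -0.3, 0, 0, 0, -1, 1.2, 0, -0.6, 0, 0, 0, -1, 1.8, 0.1, -0.9, 0, 0, 0, -1, 2.3, 0.1, -1.2, 0, 0, 0, -1, 2.6, 0.1, -1.5, 0, 0, 0, -1, 2.6, 0.1, -1.8, 0, 0, 0, -1, 2.6, 0.1, -2.1, 0, 0, 0, -1, 2.6, 0.1, -2.3, 0, 0, 0, -1, 2.6, 0.1, -2.5, 0, 0, 0, -1, 2.6, 0.1, -2.5, 0, 0, 0, -1]
}}

```text
clock: 9.2
ee_pos: [0.5744, -0.07, 0.0655]
tcp_rot: [[-0.035, -0.01, -0.999], [0.999, 0.001, -0.035], [0.002, -1.0, 0.009]]
contact_force: [0.1, -0.0, 0.4]
opening: 0.0
```

```bash
python3 look.py 7; python3 - <<'E'
from h import *
c=load('scene7.npz');W=cloud(c)
for v in range(186,214):print(v,*['%.3f,%.3f,%.3f'%tuple(W[v,u]) for u in(293,297,301,305,308)],c['pixels'][v,[293,297,301,305,308]].mean(-1).astype(int))
E
```

```text
9.3 [ 0.5744499  -0.06998948  0.06566163] [-0.41132897 -0.18894689 -0.54292349]
186 0.578,-0.095,0.150 0.593,-0.077,0.175 0.586,-0.069,0.170 0.591,-0.055,0.182 0.587,-0.049,0.179 [50 47 47 49 50]
187 0.580,-0.095,0.148 0.592,-0.078,0.169 0.568,-0.076,0.141 0.592,-0.055,0.178 0.585,-0.050,0.172 [48 47 47 48 53]
188 0.585,-0.093,0.151 0.592,-0.078,0.166 0.571,-0.076,0.139 0.592,-0.056,0.174 0.569,-0.056,0.146 [50 49 47 49 53]
189 0.585,-0.093,0.146 0.592,-0.078,0.161 0.572,-0.075,0.137 0.589,-0.057,0.165 0.571,-0.055,0.144 [47 47 49 48 49]
190 0.588,-0.092,0.145 0.592,-0.079,0.155 nan,nan,nan 0.591,-0.056,0.164 0.574,-0.054,0.143 [48 47 48 48 49]
191 0.586,-0.093,0.138 0.585,-0.082,0.141 0.580,-0.072,0.140 0.592,-0.056,0.161 0.577,-0.053,0.143 [53 48 46 50 48]
192 0.588,-0.092,0.137 0.586,-0.081,0.139 0.582,-0.071,0.138 0.592,-0.056,0.156 0.579,-0.052,0.142 [71 49 47 48 49]
193 0.504,-0.130,0.010 0.586,-0.082,0.134 0.581,-0.072,0.131 0.584,-0.059,0.141 0.582,-0.052,0.141 [87 55 48 48 49]
194 0.523,-0.122,0.032 0.503,-0.118,0.008 0.581,-0.072,0.127 0.585,-0.059,0.137 0.582,-0.052,0.137 
[... 1590 characters left out ...]
1,0.009 0.604,-0.078,0.088 0.601,-0.067,0.091 0.600,-0.056,0.093 0.545,-0.068,0.012 [114 159 185 190 107]
209 0.561,-0.110,0.011 0.557,-0.099,0.010 0.602,-0.067,0.086 0.600,-0.056,0.089 0.547,-0.067,0.011 [ 97 121 157 179  88]
210 0.565,-0.108,0.012 0.560,-0.098,0.010 0.555,-0.087,0.008 0.602,-0.055,0.087 0.551,-0.066,0.011 [ 93  98 119 150  75]
211 0.567,-0.108,0.010 0.562,-0.097,0.007 0.563,-0.083,0.016 0.557,-0.073,0.011 0.553,-0.065,0.009 [ 93  94  94 109  70]
212 0.571,-0.106,0.012 0.568,-0.094,0.012 0.561,-0.085,0.006 0.558,-0.073,0.007 0.558,-0.064,0.011 [94 94 87 78 67]
213 0.573,-0.105,0.009 0.569,-0.094,0.009 0.568,-0.082,0.012 0.561,-0.072,0.007 0.561,-0.062,0.012 [94 94 85 68 67]
```

View pics/c7.png

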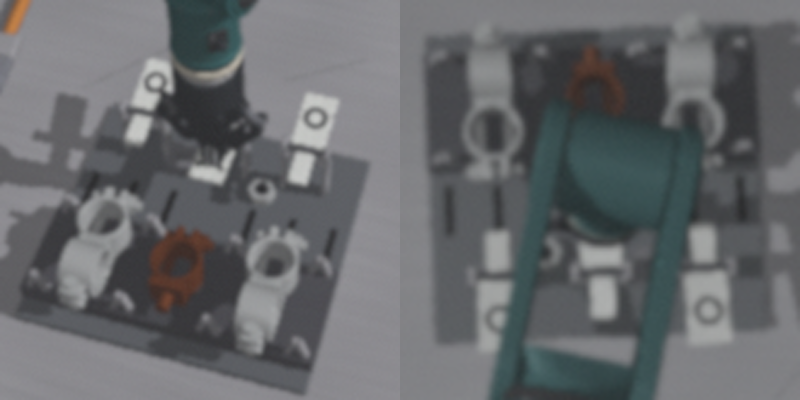

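Almost flat (edge z≈0.089). I'll press a little further, a millimetre at a time, watching the force.

{"name": "send_rows", "arguments": {
  "moves": [0, 0, -0.1, 0, 0, 0, -1, 0, 0, -0.1, 0, 0, 0, -1]
}}

```text
clock: 9.55
ee_pos: [0.5745, -0.07, 0.0647]
tcp_rot: [[-0.035, -0.009, -0.999], [0.999, 0.001, -0.035], [0.001, -1.0, 0.009]]
contact_force: [-1.4, 0.4, 0.3]
opening: 0.0
```

{"name": "send_rows", "arguments": {
  "moves": [0, 0, -0.1, 0, 0, 0, -1, 0, 0, -0.1, 0, 0, 0, -1]
}}

```text
clock: 9.8
ee_pos: [0.5744, -0.07, 0.0636]
tcp_rot: [[-0.035, -0.009, -0.999], [0.999, 0.001, -0.035], [0.002, -1.0, 0.009]]
contact_force: [0.7, 0.0, -0.5]
opening: 0.0002
```

{"name": "send_rows", "arguments": {
  "moves": [0, 0, -0.1, 0, 0, 0, -1, 0, 0, -0.1, 0, 0, 0, -1]
}}

```text
clock: 10.05
ee_pos: [0.5744, -0.07, 0.0632]
tcp_rot: [[-0.035, -0.009, -0.999], [0.999, 0.001, -0.035], [0.001, -1.0, 0.009]]
contact_force: [-1.7, -0.0, 3.8]
opening: -0.0002
```

There's an upward 3.8 N: the flag is on its end stop. I'll retreat up and back.

{"name": "send_rows", "arguments": {
  "moves": [0, 0, 3, 0, 0, 0, -1, 0, 0, 8, 0, 0, 0, -1, 0, 0, 13, 0, 0, 0, -1, -5, 0, 14, 0, 0, 0, -1, -10, 0, 14, 0, 0, 0, -1, -15, 2, 14, 0, 0, 0, -1, -19, 6, 14, 0, 0, 0, -1, -21, 11, 14, 0, 0, 0, -1, -22, 16, 14, 0, 0, 0, -1, -22, 17, 14, 0, 0, 0, -1]
}}

```text
clock: 11.3
ee_pos: [0.3536, 0.1021, 0.2032]
tcp_rot: [[-0.04, -0.008, -0.999], [0.999, 0.002, -0.04], [0.002, -1.0, 0.008]]
contact_force: [0.9, -0.9, 0.9]
opening: -0.0003
```

```bash
python3 look.py 8; python3 - <<'E'
from h import *
for n in('top','scene'):
  W0=cloud(load(n+'0.npz'));W=cloud(load(n+'8.npz'))
  def fl(W,y,x0=.44,x1=.615):
    p=W[(W[...,0]>x0)&(W[...,0]<x1)&(abs(W[...,1]-y)<.03)&(W[...,2]>.068)&(W[...,2]<.115)]
    f=np.polyfit(p[:,0],p[:,2],1);return len(p),p[:,0].min(),p[:,0].max(),-np.arctan(f[0])
  for y in(.023,-.073,-.175):print(n,y,fl(W0,y),fl(W,y))
E
```

```text
11.4 [0.35444604 0.10052211 0.20301505] [ 0.66237698 -1.26155711  0.59529583]
top 0.023 (417, np.float64(0.45110451737181906), np.float64(0.5685067013855941), np.float64(0.15689412922429813)) (415, np.float64(0.45104797506884475), np.float64(0.5686366613905068), np.float64(0.17267804458345762))
top -0.073 (426, np.float64(0.4532754153609925), np.float64(0.5701683975554588), np.float64(0.0714151376903235)) (436, np.float64(0.4850155287478765), np.float64(0.6025634935324667), np.float64(0.0020544891416869977))
top -0.175 (427, np.float64(0.457726717708666), np.float64(0.5755069440793918), np.float64(0.14705213193153713)) (428, np.float64(0.4577765916573809), np.float64(0.575548399032159), np.float64(0.14777129583619106))
scene 0.023 (514, np.float64(0.45149429457978973), np.float64(0.5702616128593794), np.float64(0.1772893943321388)) (512, np.float64(0.4499388884146679), np.float64(0.5700986488339985), np.float64(0.1702143600745429))
scene -0.073 (490, np.float64(0.45384655744173646), np.float64(0.5743736198699207), np.float64(0.0817860150143757)) (475, np.float64(0.48533139758329563), np.float64(0.6061621785745391), np.float64(-0.003685446020449947))
scene -0.175 (484, np.float64(0.45482835360624535), np.float64(0.5762707509212022), np.float64(0.16030037094455807)) (484, np.float64(0.45389011561268766), np.float64(0.576155751294244), np.float64(0.16113451519642882))
```

View pics/c8.png

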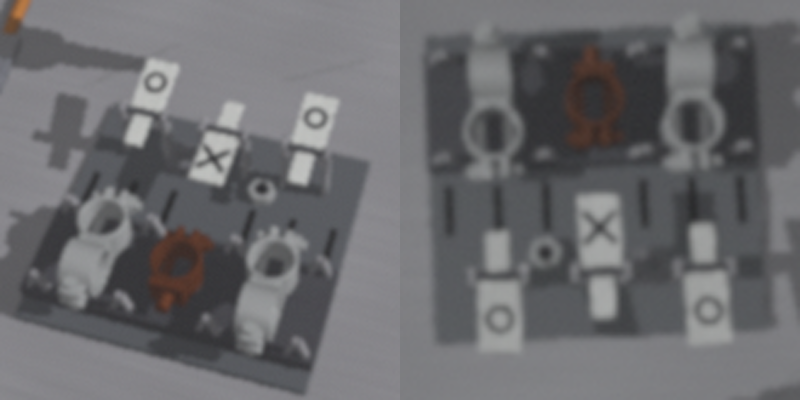

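The crossed face of the middle flag is up (≈(215,157) and (600,228)), level within 0.005 rad of flat in both views. The other flags and the couplers are unmoved, and the arm is clear. I'm handing in.

```bash
python3 -c "
from cell import r
print(r.observe()['qvel'].round(3));print(r.hand_in())"
```

```text
[-0.048  0.005 -0.002 -0.013  0.006 -0.015]
the job is handed in; nothing more can be done
None
```

I flipped the middle flag, the one in front of the rusty half coupler, right over. It now lies flat on the couplers' side with its crossed face up. I handed the job in at about 11.4 s on the robot's clock, well inside the 42 s limit.

**How it was done:** with shut fingers I pressed the tail down until the paddle stood at about 0.84 rad. I then pushed the paddle over from the robot's side and pressed it onto its end stop. The largest force I read was about 4 N.

**Last checks:**
- **Flipped flag:** both cameras show it within about 0.005 rad of flat.
- **Other flags:** both are unchanged, within about 0.02 rad and 2 mm of their starting readings.
- **Couplers and nut:** they look unmoved in the pictures; I did not measure them. The washer block was hard to make out in them.
- **Things lying on the table:** I did not compare these again afterwards, but the arm never came near them.
- **Robot:** it stood clear of everything. It was still settling slightly at hand-in, with the fastest joint at 0.05 rad/s.

**One disagreement:** the cameras put the shut fingertips about 25 mm higher than the reported tool position. The first press therefore stopped just at the tail without turning the flag. I used the camera-measured height from then on, and it stayed consistent.

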